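# Start the orange plug in the deep port of the test cell

### The job

Take the orange-topped plug from the white rack, leaving the green one where it stands, and lower it upright down the deep port of the grey metal test cell, its bar in line with the two red index lines, until its flange rests on the cell. Then turn it about a quarter turn clockwise (seen from above) so that the thread insert at the bottom of the port is started, and let go, leaving the plug fully home.

Things in the scene. Friction and masses are not known exactly. Their poses are not given: they have to be found in the camera images.
- orange_bar (a point): Centre of the plug's orange grip bar: 50 (x, along bar) x 14 (y) x 24 mm (z, up). Top of its 54 mm round flange 24 mm below this point, underside 30 mm. Under it a 22 mm shank, ending in a flat tongue 24 (along bar) x 5 mm, 15 mm high, tip 100 mm below this point. 160 g. Hangs by the flange in one of 3 holes, 85 mm apart, of a fixed white rack, top 80 mm above bench; bar within 40 deg of world x.
- green_bar (a point): The same point of a like plug with a green bar, in another hole of the rack (70 x 260 mm); it stays there. A third plug, with a grey bar, hangs in the remaining hole.
- port (a point): Centre of the port's mouth, on top of the fixed 90 x 90 mm grey cell, 93.5 mm above bench; z up. Bore 30 mm wide, mouth countersunk to 46 mm. 71.5 mm down is a brass insert whose 4 pins, 10 mm tall, form an 11 mm slot for the tongue, at first along this x axis, as the 2 red index lines on the cell; either way round, within 15 deg. Plug home: flange on the cell, bar centre 30 mm above this.
- insert (a joint): Angle of the thread insert at the bottom of the port, rad: 0 at the start, growing clockwise seen from above, with stops at 0 and 2.6. The plug's tongue turns it, after up to 0.6 rad of free play, against a light drag (0.06 N m); it stays where it is left. Above 0.7 the thread counts as started.
Things that resemble listed ones, but are neither listed nor needed, are in the scene too. What is shaped like the part that bears orange_bar but blue or brown is not meant.

How it is judged (in metres and radians):
On the way, in this order (a step that is already met when the one before it is completed fails the run):
1. the orange plug is fully home in the port, not yet turned (horizontal distance between orange_bar and port below 0.01 m and z of orange_bar in the frame of port below 0.035 m and angle between orange_bar's own z axis and vertical below 0.17 rad and value of joint insert below 0.5 rad), for 0.2 s.
2. the thread insert is turned clockwise by the plug, past 0.7 rad (value of joint insert above 0.7 rad and horizontal distance between orange_bar and port below 0.01 m), for 0.1 s.
At the end, for the whole second after the job is handed in: The orange plug stands in the port, released: bar centre within 10 mm of the port's axis and less than 35 mm above its mouth (home is 30 mm), upright within 10 degrees, the insert turned clockwise past 0.7 rad, the green plug within 20 mm of where it was (all of step 2 and z of orange_bar in the frame of port below 0.035 m and angle between orange_bar's own z axis and vertical below 0.17 rad and distance of green_bar from where it was at the start of the episode below 0.02 m); the robot touches nothing.
It fails at once if the orange plug is tilted by more than 20 degrees (angle between orange_bar's own z axis and vertical above 0.35 rad).
It fails at once if the green plug is moved by more than 20 mm (distance of green_bar from where it was at the start of the episode above 0.02 m).
It also fails if it takes over 48 s, if anything falls off the work surface, if the arm or the gripper's body presses on something with over 40 N, if the wrist force passes 120 N, or if a joint passes its speed limit or range.

### The arm

A 6-joint arm with a two-finger parallel gripper is mounted at the origin on the work surface. World frame = base frame: x ahead of the robot, y to its left, z up, the work surface at z = 0. Lengths are in m, angles in degrees, forces in N, time in s.
With the tool pointing down it reaches from about 0.375 to 0.825 m from the base axis. Payload 5.5 kg.
Tool frame: the origin (TCP) lies at the very end of the fingers, on their centre line; the grasp point (between the pads) lies 19 mm behind it (bot.grasp_offset is the distance from the TCP to the grasp point, in m); z points along the fingers, y is the direction in which the jaws open and shut (so a half turn about z gives the same grasp; the last joint's range is limited). The gripper opens to 85 mm and grips with 20 to 120 N. Pads are 22 mm wide; open, the fingers measure 114 mm over their backs; the gripper's body (76 mm by 85 mm) begins 54 mm behind the grasp point. The pads swing forward as they close: fully open they stand 13 mm farther back than shut.
Start: joints at [0, 17.962, -2.699, 69.339, 0, 90], TCP at [0.6, -0, 0.231] pointing down, gripper open.
Joint ranges: [-152.73, 152.73], [-39.44, 99.34], [-58.76, 71.6], [-118.89, 123.64], [-81.53, 83.1], [-180, 180]. Speed limits (degrees/s): [136.94, 136.94, 172.46, 180, 180, 180].

### API

Orientations are given as a 3x3 rotation matrix whose columns are the frame's x, y, z axes.
In Python, from rig import bot gives the robot as it stands.
- The arm moves only by the tool carry_out, never from a script. Its argument "steps" is a list of rows, each an object of numbers: "x", "y", "z": the shift along the tool's x, y, z in m; "ax", "ay", "az": the turn, a rotation vector about the tool's x, y, z in degrees; "fingers": the closure in counts, from 0 (fully open) to 255 (shut). In form: [{"x": .., "y": .., "z": .., "ax": .., "ay": .., "az": .., "fingers": ..}, ...]. A call has 1 to 20 rows; each row shifts and turns the pose as measured when the row begins, along the tool's axes as they then stand; what a row does not reach is not made up. A row lasts 1/10 s, in which the tool goes at most 50 mm and 8.59 degrees, less where a joint would pass 70% of its speed; a pose out of reach is approached as far as the arm can. A call is refused whole if a number of a shift passes 0.05 or a number of a turn 8.59, either way. A call with a gripper value outside its range is refused whole. The fingers move at their own pace and stop on an object; the grip force is fixed at half the most. Time passes only in rows, so rows that do not move let the fingers close. It gives the time, the measured TCP pose, the force and the opening at its end, in the units of the state.
- bot.state(): the state, without advancing time (a new reading comes with each control period).
- bot.capture(name): name is "scene" or "side" or "wrist"; returns (picture, depth): 400x640x3 uint8, red, green, blue; 400x640 float32, m along the optical axis (not along the pixel's ray), 0 where there is no reading.
- bot.camera_params(name): a dict with "K" (3x3 intrinsics, pixels), "rvec" (rotation vector, rad) and "tvec" (3), from world to camera coordinates, as OpenCV has them; the wrist camera has in their place "hand_eye" (4x4, takes a point from camera to tool coordinates, whose origin is the TCP and whose axes are the flange's). Camera axes: x right, y down, z forward; pixel columns grow to the right and rows downward; lengths in m; the calibration is good to about 2 mm. A picture is of the moment at which its call begins: read the wrist's pose just before it. camera_params takes no time and is no camera call.
- bot.job_done(): hands the job in, once; it reports no verdict.
Trained networks look in the newest picture that a camera, given by its name, has taken for a name from the list of things; names that differ only in an ending like _2 or _b are one class to them, and where a whole thing is asked for, a point or a joint stands for the part that bears it (a point fixed in the world has none). Each returns a list of dicts, best first, with "score" (0 to 1); they miss things now and then, are a little off and sometimes report something else, mostly with a low value. They report only what shows in the picture. A call takes as long as a camera call. They do not tell look-alikes from the thing itself.
- bot.cut_out(camera, query): "pixels" (400x640 bool, what is visible of it) and "location" ([column, row] in pixels, amid what is visible of it).
- bot.mark_of(camera, query): "location" ([column, row] in pixels: a listed point, or the origin of a listed thing).
The state is a dict: "time": time; "qpos": joint angles; "qvel": joint speeds; "joint_efforts": joint torques, N m; "tcp_pos": TCP position; "orientation": TCP orientation; "contact_force": force on the tool from outside, world axes, zero at the start; "wrist_torque": the same for the moment, N m; "opening": opening from 0.0 (shut) to 1.0 (fully open).
Only numpy, scipy, OpenCV 4.12 (cv2) and the standard library are available. Lean on these libraries where they do the work, as an engineer would, in place of code of your own. Each camera call takes 0.05 s, during which the arm holds its last target.

## Working session

There is one attempt and no reset: what is moved stays moved. The work goes in short steps, Python scripts to look and compute and a tool call to move; the robot and the scene stay as the last step left them, time stands still between calls to the robot, and variables do not carry over. Pictures are saved under pics/ and viewed, and the job is handed in when it is done.

Besides the shell and the picture viewer there is one more tool, called after ">>>" by a JSON object that holds its "api" and its "payload". carry_out: Moves the arm, as the interface text tells. Its arguments: {"type":"object","properties":{"steps":{"type":"array","items":{"type":"object","properties":{"x":{"type":"number"},"y":{"type":"number"},"z":{"type":"number"},"ax":{"type":"number"},"ay":{"type":"number"},"az":{"type":"number"},"fingers":{"type":"number"}}}}},"required":["steps"]}

```bash
mkdir -p pics; cat > h.py <<'E'
import numpy as np, cv2
from rig import bot
def snap(c,n):
    s=bot.state(); p,d=bot.capture(c)
    cv2.imwrite(f'pics/{n}.png',p[:,:,::-1]); np.savez(f'pics/{n}.npz',p=p,d=d,pos=s['tcp_pos'],R=s['orientation']); return p,d,s
def cam(c,s=None):
    k=bot.camera_params(c); K=np.array(k['K'])
    if 'hand_eye' in k:
        T=np.eye(4);T[:3,:3]=s['orientation'];T[:3,3]=s['tcp_pos']; T=T@np.array(k['hand_eye']); return K,T
    R=cv2.Rodrigues(np.array(k['rvec'],float))[0]; T=np.eye(4);T[:3,:3]=R.T;T[:3,3]=-R.T@np.array(k['tvec']).ravel(); return K,T
def atz(K,T,u,v,z):
    r=T[:3,:3]@np.linalg.solve(K,[u,v,1]); return T[:3,3]+r*(z-T[2,3])/r[2]
def cloud(K,T,d):
    v,u=np.mgrid[:400,:640]; P=np.stack([(u-K[0,2])/K[0,0]*d,(v-K[1,2])/K[1,1]*d,d],-1); W=P@T[:3,:3].T+T[:3,3]; W[d==0]=np.nan; return W
E
python3 - <<'E'
from h import *
for c in('scene','side','wrist'):
    p,d,s=snap(c,c+'0'); K,T=cam(c,s); print(c,T[:3,3].round(3),T[:3,2].round(2),K[0,0])
    if c=='wrist': print(s)
    for q in('orange_bar','green_bar','port'):
        print(q,[(np.round(m['location']),round(m['score'],2)) for m in bot.mark_of(c,q)])
E
```

```text
scene [ 0.858 -0.251  0.629] [-0.5   0.43 -0.75] 365.20650392370567
orange_bar [(array([391., 201.]), 0.71), (array([345., 171.]), 0.54), (array([306., 148.]), 0.45)]
green_bar [(array([390., 132.]), 0.74)]
port [(array([214., 258.]), 0.82)]
side [ 0.076 -0.539  0.605] [ 0.46  0.68 -0.57] 381.6413555926223
orange_bar [(array([264., 206.]), 0.69), (array([338., 168.]), 0.64), (array([306., 181.]), 0.55)]
green_bar [(array([265., 161.]), 0.71)]
port [(array([389., 259.]), 0.75)]
wrist [0.6   0.072 0.373] [-0.   -0.28 -0.96] 334.6356855152937
{'time': 0.4, 'qpos': array([-9.61710537e-04,  1.79695010e+01, -2.70743895e+00,  6.93403856e+01,
       -5.17625529e-04,  9.00004865e+01]), 'qvel': array([-0.08526005, -0.08623107,  0.09121463, -0.06655249,  0.00429354,
       -0.06387676]), 'joint_efforts': array([-3.54981375e-04, -5.38837051e+01,  3.39590979e+01,  6.39142294e-03,
       -4.83871963e-05, -1.68373748e-05]), 'tcp_pos': array([ 5.99896400e-01, -1.30587101e-05,  2.31155829e-01]), 'orientation': array([[ 2.52732741e-05,  9.99999954e-01, -3.02386910e-04],
       [ 1.00000000e+00, -2.52760055e-05, -9.02919421e-06],
       [-9.03683693e-06, -3.02386681e-04, -9.99999954e-01]]), 'contact_force': array([-0.31933678,  0.39680103,  0.59118145]), 'wrist_torque': array([-0.0172698 , -0.00513319,  0.028802  ]), 'opening': 0.9976513521757986}
orange_bar [(array([168.,  15.]), 0.74), (array([ 6., 12.]), 0.7)]
green_bar []
port [(array([216., 347.]), 0.62)]
```

View pics/scene0.png

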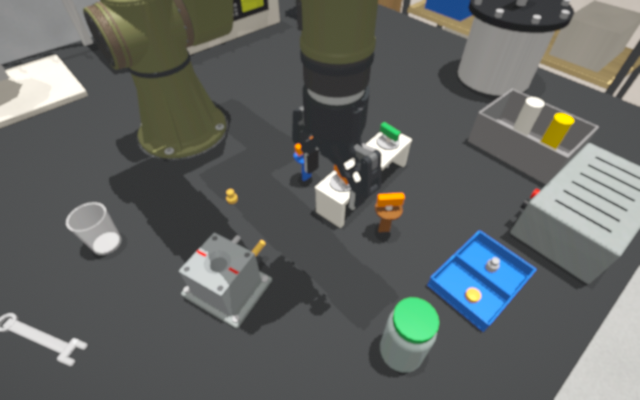

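View pics/side0.png

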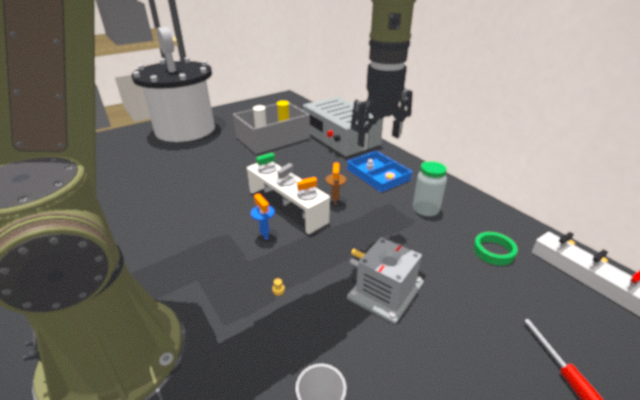

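View pics/wrist0.png

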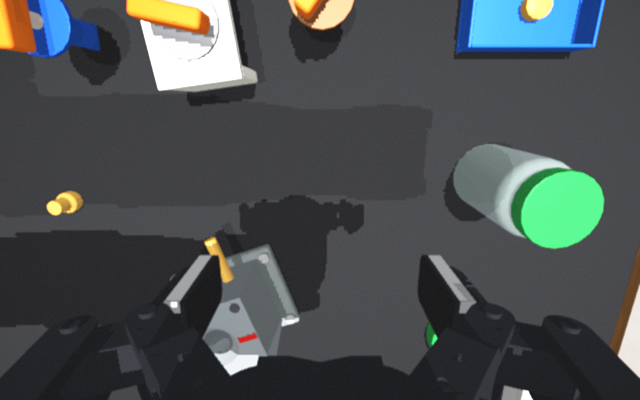

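The look-alikes are at scene (391,201) with the brown body and (306,148) with the blue body. The one meant is at scene (345,171), side (306,181), wrist (168,15): it hangs in the white rack with a pale flange. I'll confirm it in a crop and measure.

```bash
python3 - <<'E'
from h import *
im=cv2.imread('pics/side0.png'); cv2.imwrite('pics/cropA.png',cv2.resize(im[140:300,230:430],None,fx=4,fy=3.7))
pts=dict(scene=[('or',345,171,.11),('brown',391,201,.11),('blue',306,148,.11),('green',390,132,.11),('port',214,258,.0935)],
side=[('or',306,181,.11),('brown',338,168,.11),('blue',264,206,.11),('green',265,161,.11),('port',389,259,.0935)],
wrist=[('or',168,15,.11),('port',216,347,.0935)])
P={}
for c in pts:
    f=np.load(f'pics/{c}0.npz'); K,T=cam(c,dict(orientation=f['R'],tcp_pos=f['pos']))
    for n,u,v,z in pts[c]:
        print(c,n,atz(K,T,u,v,z).round(4)); P.setdefault(n,[]).append((K,T,u,v))
    W=cloud(K,T,f['d']); hsv=cv2.cvtColor(f['p'],cv2.COLOR_RGB2HSV)
    m=(hsv[...,1]>170)&((hsv[...,0]<4)|(hsv[...,0]>176))&(abs(W[...,2]-.0935)<.006)
    q=W[m]; 
    if len(q): 
        n,l,st,ce=cv2.connectedComponentsWithStats(m.astype(np.uint8))
        for i in range(1,n):
            if st[i,4]>4: print(c,'red',st[i,4],ce[i].round(1),W[l==i].mean(0).round(4), atz(K,T,*ce[i],.0935).round(4))
    m=(hsv[...,1]>170)&(hsv[...,0]>5)&(hsv[...,0]<18)&(W[...,2]>.07)&(W[...,2]<.14)
    n,l,st,ce=cv2.connectedComponentsWithStats(m.astype(np.uint8))
    for i in range(1,n):
        if st[i,4]>20:
            w=W[l==i]; t=w[w[:,2]>np.nanpercentile(w[:,2],60)]; r=cv2.minAreaRect((t[:,:2]*1000).astype(np.float32)); print(c,'orange',st[i,4],ce[i].round(),np.nanmax(w[:,2]).round(3),r)
for n in P:   # triangulate
    A=[];b=[]
    for K,T,u,v in P[n]:
        r=T[:3,:3]@np.linalg.solve(K,[u,v,1]); r/=np.linalg.norm(r); M=np.eye(3)-np.outer(r,r); A.append(M); b.append(M@T[:3,3])
    print('tri',n,np.linalg.lstsq(np.vstack(A),np.hstack(b),rcond=None)[0].round(4))
E
```

```text
scene or [0.4935 0.1386 0.11  ]
scene brown [0.6088 0.1467 0.11  ]
scene blue [0.3864 0.1255 0.11  ]
scene green [0.4712 0.3014 0.11  ]
scene port [ 0.4848 -0.1645  0.0935]
scene red 9 [233.2 270.6] [ 0.528  -0.1533  0.0942] [ 0.5275 -0.1532  0.0935]
scene orange 28 [298. 150.] 0.112 ((373.7373962402344, 110.1717529296875), (11.626646041870117, 7.298054218292236), 26.328205108642578)
scene orange 212 [390. 204.] 0.112 ((605.840576171875, 150.626708984375), (49.14767074584961, 6.439522743225098), 49.05671310424805)
scene orange 21 [381. 212.] 0.079 ((599.6810302734375, 138.4080047607422), (13.05282974243164, 6.743729591369629), 69.79161834716797)
side or [0.5009 0.1407 0.11  ]
side brown [0.6041 0.1473 0.11  ]
side blue [0.3661 0.105  0.11  ]
side green [0.4657 0.2892 0.11  ]
side port [ 0.4918 -0.1682  0.0935]
side orange 144 [335. 179.] 0.108 ((595.4302368164062, 147.24346923828125), (37.946807861328125, 38.684104919433594), 63.95118713378906)
side orange 99 [307. 185.] 0.12 ((493.1687927246094, 122.32852935791016), (5.439396381378174, 47.44560241699219), 78.88933563232422)
side orange 64 [261. 205.] 0.11 ((365.4356384277344, 129.72982788085938), (12.637273788452148, 47.21653747558594), 14.082329750061035)
wrist or [0.4927 0.1293 0.11  ]
wrist port [ 0.4959 -0.1657  0.0935]
wrist red 73 [247.2 337.7] [ 0.5278 -0.1547  0.0934] [ 0.5279 -0.1546  0.0935]
wrist orange 1210 [19. 26.] 0.112 ((377.7156066894531, 122.6165542602539), (34.29617691040039, 11.130091667175293), 70.61017608642578)
wrist orange 218 [309.  10.] 0.111 ((590.4973754882812, 134.83688354492188), (16.95571517944336, 8.186298370361328), 4.9183759689331055)
wrist orange 450 [182.  23.] 0.121 ((494.16729736328125, 123.850341796875), (49.542640686035156, 11.045636177062988), 0.1530601978302002)
tri or [0.4963 0.1309 0.1167]
tri brown [0.6069 0.15   0.1071]
tri blue [0.3759 0.1319 0.0944]
tri green [0.4703 0.302  0.1057]
tri port [ 0.4917 -0.1665  0.0947]
```

View pics/cropA.png

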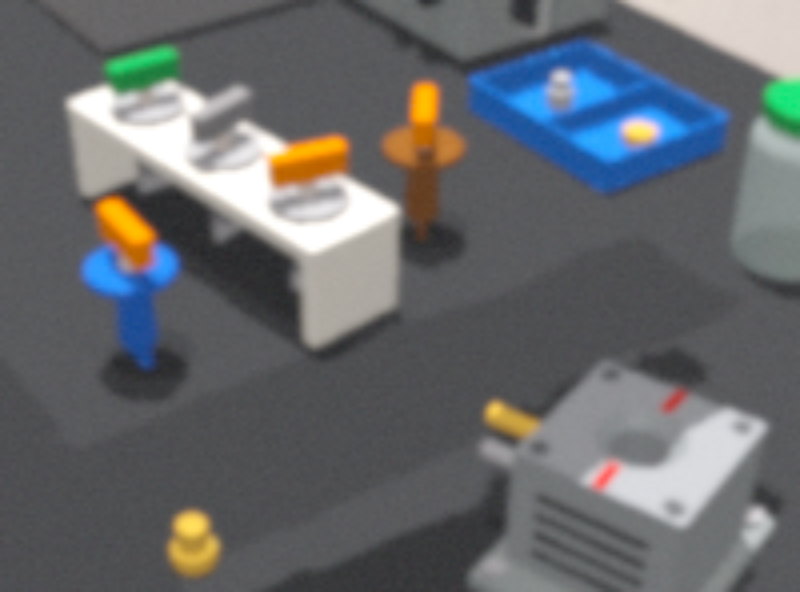

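The crop confirms it: the orange-topped plug hangs in the white rack's near hole, and the blue and brown ones stand on the bench. Next I move over it and turn the tool so the jaws lie across the bar.

>>> {"api": "carry_out", "payload": {"steps": [{"x": 0.025, "y": -0.02, "az": 8.5}, {"x": 0.025, "y": -0.02, "az": 0}]}}

```text
invalid input
```

```bash
python3 - <<'E'
from h import *
s=bot.state(); print(s['time'],s['qpos'].round(1),s['tcp_pos'].round(4),s['orientation'].round(3))
E
```

```text
0.6 [-0.  18.  -2.7 69.3  0.  90. ] [0.6    0.     0.2313] [[ 0.  1.  0.]
 [ 1. -0.  0.]
 [ 0.  0. -1.]]
```

>>> {"api": "carry_out", "payload": {"steps": [{"x": 0.025, "y": -0.02, "z": 0, "ax": 0, "ay": 0, "az": 8.5, "fingers": 0}, {"x": 0.025, "y": -0.02, "z": 0, "ax": 0, "ay": 0, "az": 0, "fingers": 0}]}}

```text
time: 0.8
tcp_pos: [0.5651, 0.0511, 0.2308]
orientation: [[0.158, 0.987, 0.001], [0.987, -0.158, -0.001], [-0.001, 0.001, -1.0]]
contact_force: [0.1, 0.6, 0.2]
opening: 1.0
```

```bash
python3 - <<'E'
from h import *
s=bot.state(); print(s['time'],s['qpos'].round(1),s['tcp_pos'].round(4),s['orientation'].round(3))
E
```

```text
0.8 [ 5.200e+00  1.440e+01 -7.500e+00  6.800e+01 -1.000e-01  1.043e+02] [0.5651 0.0511 0.2308] [[ 0.158  0.987  0.001]
 [ 0.987 -0.158 -0.001]
 [-0.001  0.001 -1.   ]]
```

>>> {"api": "carry_out", "payload": {"steps": [{"x": 0.032, "y": -0.041, "z": 0, "ax": 0, "ay": 0, "az": 0, "fingers": 0}, {"x": 0.032, "y": -0.041, "z": 0, "ax": 0, "ay": 0, "az": 0, "fingers": 0}, {"x": 0, "y": 0, "z": 0, "ax": 0, "ay": 0, "az": -8.5, "fingers": 0}, {"x": 0, "y": 0, "z": 0, "ax": 0, "ay": 0, "az": -8.5, "fingers": 0}, {"x": 0, "y": 0, "z": 0, "ax": 0, "ay": 0, "az": -8.5, "fingers": 0}, {"x": 0, "y": 0, "z": 0, "ax": 0, "ay": 0, "az": -8.5, "fingers": 0}, {"x": 0, "y": 0, "z": 0, "ax": 0, "ay": 0, "az": -8.5, "fingers": 0}, {"x": 0, "y": 0, "z": 0, "ax": 0, "ay": 0, "az": -8.5, "fingers": 0}, {"x": 0, "y": 0, "z": 0, "ax": 0, "ay": 0, "az": -8.5, "fingers": 0}, {"x": 0, "y": 0, "z": 0, "ax": 0, "ay": 0, "az": -8.5, "fingers": 0}, {"x": 0, "y": 0, "z": 0, "ax": 0, "ay": 0, "az": -8.5, "fingers": 0}, {"x": 0, "y": 0, "z": 0, "ax": 0, "ay": 0, "az": -8.5, "fingers": 0}, {"x": 0, "y": 0, "z": 0, "ax": 0, "ay": 0, "az": 0, "fingers": 0}]}}

```text
time: 2.1
tcp_pos: [0.4917, 0.1312, 0.2324]
orientation: [[-0.974, 0.227, 0.004], [0.227, 0.974, 0.001], [-0.004, 0.002, -1.0]]
contact_force: [0.3, -1.1, -1.1]
opening: 1.0
```

```bash
python3 - <<'E'
from h import *
p,d,s=snap('wrist','w1'); K,T=cam('wrist',s); print(s['qpos'].round(1))
for q in('orange_bar','port'): print(q,[(m['location'],round(m['score'],2),atz(K,T,*m['location'],.11).round(4)) for m in bot.mark_of('wrist',q)])
W=cloud(K,T,d); hsv=cv2.cvtColor(p,cv2.COLOR_RGB2HSV)
m=(hsv[...,1]>150)&(hsv[...,0]>5)&(hsv[...,0]<20)&(W[...,2]>.115)&(W[...,2]<.13)
n,l,st,ce=cv2.connectedComponentsWithStats(m.astype(np.uint8))
for i in range(1,n):
    if st[i,4]>50:
        w=W[l==i]; r=cv2.minAreaRect((w[:,:2]*1000).astype(np.float32)); print('orange',st[i,4],ce[i].round(),np.median(w[:,2]).round(4),r,w.mean(0))
E
```

```text
[ 14.9   7.9 -15.3  66.6   0.   28.1]
orange_bar [([371.4, 292.2], 0.79, array([0.5937, 0.1554, 0.11  ])), ([6.7, 258.4], 0.75, array([ 0.4887, -0.1465,  0.11  ])), ([285.6, 33.5], 0.65, array([0.3718, 0.1343, 0.11  ])), ([318.1, 194.2], 0.58, array([0.4938, 0.1297, 0.11  ]))]
port [([8.4, 258.4], 0.55, array([ 0.489 , -0.1451,  0.11  ]))]
orange 1023 [318. 195.] 0.1209 ((493.2496337890625, 129.6895294189453), (13.6766996383667, 49.83946990966797), 78.25550842285156) [0.49162118 0.1301191  0.12078409]
```

View pics/w1.png

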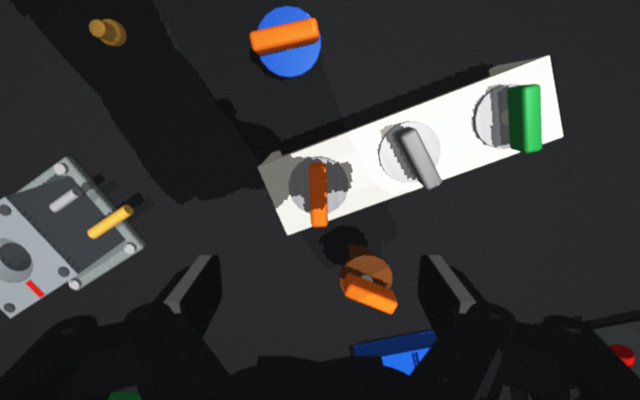

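The bar in the rack is at pixel (318,195), giving (0.493, 0.130), top at 0.121 and yaw −11.7°. Its footprint is 50 × 14 mm, which matches. The blue decoy is at (287,40) and the brown one at (370,285). I'll descend with the jaws partly closed to clear the grey plug.

>>> {"api": "carry_out", "payload": {"steps": [{"x": -0.0013, "y": -0.0012, "z": 0, "ax": 0, "ay": 0.23, "az": -1.3, "fingers": 120}, {"x": 0, "y": 0, "z": 0.02, "ax": 0, "ay": 0, "az": 0, "fingers": 120}, {"x": 0, "y": 0, "z": 0.02, "ax": 0, "ay": 0, "az": 0, "fingers": 120}, {"x": 0, "y": 0, "z": 0.02, "ax": 0, "ay": 0, "az": 0, "fingers": 120}, {"x": 0, "y": 0, "z": 0.02, "ax": 0, "ay": 0, "az": 0, "fingers": 120}, {"x": 0, "y": 0, "z": 0, "ax": 0, "ay": 0, "az": 0, "fingers": 120}]}}

```text
time: 2.85
tcp_pos: [0.4944, 0.1297, 0.151]
orientation: [[-0.977, 0.212, 0.002], [0.212, 0.977, 0.003], [-0.002, 0.004, -1.0]]
contact_force: [-0.9, -0.3, -0.0]
opening: 0.531
```

```bash
python3 - <<'E'
from h import *
p,d,s=snap('wrist','w2'); K,T=cam('wrist',s); print(s['tcp_pos'].round(4),s['orientation'].round(4),s['opening'])
W=cloud(K,T,d); hsv=cv2.cvtColor(p,cv2.COLOR_RGB2HSV)
m=(hsv[...,1]>150)&(hsv[...,0]>5)&(hsv[...,0]<20)&(W[...,2]>.115)&(W[...,2]<.13)
n,l,st,ce=cv2.connectedComponentsWithStats(m.astype(np.uint8))
for i in range(1,n):
    if st[i,4]>50:
        w=W[l==i]; r=cv2.minAreaRect((w[:,:2]*1000).astype(np.float32)); print('orange',st[i,4],ce[i].round(),np.median(w[:,2]).round(4),r,w.mean(0))
E
```

```text
[0.4944 0.1297 0.151 ] [[-0.9772  0.2123  0.0024]
 [ 0.2123  0.9772  0.0032]
 [-0.0017  0.0036 -1.    ]] 0.5305350313194753
orange 2022 [319. 230.] 0.1209 ((493.35076904296875, 129.81942749023438), (13.933198928833008, 50.05221939086914), 78.76927185058594) [0.49131665 0.1301616  0.12071505]
```

View pics/w2.png

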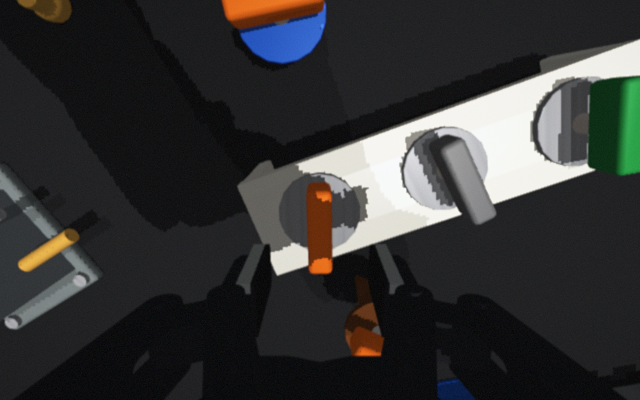

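>>> {"api": "carry_out", "payload": {"steps": [{"x": 0.001, "y": -0.0002, "z": 0.02, "ax": 0.2, "ay": 0.1, "az": -1, "fingers": 120}, {"x": 0, "y": 0, "z": 0.018, "ax": 0, "ay": 0, "az": 0, "fingers": 120}, {"x": 0, "y": 0, "z": 0.017, "ax": 0, "ay": 0, "az": 0, "fingers": 120}, {"x": 0, "y": 0, "z": 0, "ax": 0, "ay": 0, "az": 0, "fingers": 120}]}}

```text
time: 3.3
tcp_pos: [0.4987, 0.1309, 0.1015]
orientation: [[-0.981, 0.196, 0.009], [0.196, 0.981, 0.002], [-0.008, 0.004, -1.0]]
contact_force: [0.6, -0.6, -0.1]
opening: 0.527
```

>>> {"api": "carry_out", "payload": {"steps": [{"x": 0.005, "y": -0.002, "z": 0, "ax": 0.2, "ay": 0.48, "az": 0, "fingers": 120}, {"x": 0, "y": 0, "z": 0, "ax": 0, "ay": 0, "az": 0, "fingers": 120}]}}

```text
time: 3.5
tcp_pos: [0.4945, 0.1302, 0.1039]
orientation: [[-0.981, 0.196, 0.002], [0.196, 0.981, 0.001], [-0.002, 0.002, -1.0]]
contact_force: [0.7, -0.2, -0.3]
opening: 0.528
```

>>> {"api": "carry_out", "payload": {"steps": [{"x": 0.001, "y": -0.0006, "z": 0.0095, "ax": 0.1, "ay": 0.1, "az": 0, "fingers": 120}, {"x": 0, "y": 0, "z": 0, "ax": 0, "ay": 0, "az": 0, "fingers": 120}]}}

```text
time: 3.7
tcp_pos: [0.4948, 0.1302, 0.0959]
orientation: [[-0.981, 0.196, 0.003], [0.196, 0.981, 0.001], [-0.003, 0.001, -1.0]]
contact_force: [-0.2, -0.1, 0.1]
opening: 0.531
```

>>> {"api": "carry_out", "payload": {"steps": [{"x": 0.001, "y": -0.0003, "z": 0.0015, "ax": 0, "ay": 0.15, "az": 0, "fingers": 255}, {"x": 0, "y": 0, "z": 0, "ax": 0, "ay": 0, "az": 0, "fingers": 255}, {"x": 0, "y": 0, "z": 0, "ax": 0, "ay": 0, "az": 0, "fingers": 255}, {"x": 0, "y": 0, "z": 0, "ax": 0, "ay": 0, "az": 0, "fingers": 255}, {"x": 0, "y": 0, "z": 0, "ax": 0, "ay": 0, "az": 0, "fingers": 255}, {"x": 0, "y": 0, "z": 0, "ax": 0, "ay": 0, "az": 0, "fingers": 255}]}}

```text
time: 4.3
tcp_pos: [0.4943, 0.1302, 0.095]
orientation: [[-0.981, 0.196, 0.001], [0.196, 0.981, 0.001], [-0.001, 0.002, -1.0]]
contact_force: [-0.1, -0.6, 0.1]
opening: 0.155
```

>>> {"api": "carry_out", "payload": {"steps": [{"x": 0, "y": 0, "z": -0.01, "ax": 0, "ay": 0, "az": 0, "fingers": 255}, {"x": 0, "y": 0, "z": -0.015, "ax": 0, "ay": 0, "az": 0, "fingers": 255}, {"x": 0, "y": 0, "z": -0.015, "ax": 0, "ay": 0, "az": 0, "fingers": 255}, {"x": 0, "y": 0, "z": -0.015, "ax": 0, "ay": 0, "az": 0, "fingers": 255}, {"x": 0, "y": 0, "z": 0, "ax": 0, "ay": 0, "az": 0, "fingers": 255}]}}

```text
time: 4.8
tcp_pos: [0.493, 0.1299, 0.153]
orientation: [[-0.981, 0.196, -0.001], [0.196, 0.981, 0.001], [0.001, 0.001, -1.0]]
contact_force: [-0.3, -0.4, -2.9]
opening: 0.155
```

>>> {"api": "carry_out", "payload": {"steps": [{"x": 0, "y": 0, "z": -0.02, "ax": 0, "ay": 0, "az": 0, "fingers": 255}, {"x": 0, "y": 0, "z": -0.02, "ax": 0, "ay": 0, "az": 0, "fingers": 255}, {"x": 0, "y": 0, "z": -0.02, "ax": 0, "ay": 0, "az": 0, "fingers": 255}, {"x": 0, "y": 0, "z": -0.005, "ax": 0, "ay": 0, "az": 0, "fingers": 255}]}}

```text
time: 5.2
tcp_pos: [0.4915, 0.1294, 0.218]
orientation: [[-0.981, 0.196, -0.005], [0.196, 0.981, -0.0], [0.005, -0.001, -1.0]]
contact_force: [0.9, -0.5, -0.9]
opening: 0.151
```

```bash
python3 - <<'E'
from h import *
snap('scene','s3'); 
p,d,s=snap('wrist','w3')
K,T=cam('wrist',s); print(s['time'],s['qpos'].round(1),s['tcp_pos'].round(4),s['orientation'].round(4),s['opening'])
W=cloud(K,T,d)
t=(W-s['tcp_pos'])@s['orientation']
hsv=cv2.cvtColor(p,cv2.COLOR_RGB2HSV)
m=(hsv[...,1]>150)&(hsv[...,0]>5)&(hsv[...,0]<20)&(abs(W[...,2]-s['tcp_pos'][2]-.026)<.006)
if m.sum()>50:
    r=cv2.minAreaRect((t[m][:,:2]*1000).astype(np.float32)); print(r, np.median(t[m],0))
E
```

```text
5.25 [ 14.7   8.7 -16.3  65.3   0.1  26. ] [0.4913 0.1293 0.2177] [[-9.805e-01  1.963e-01 -5.100e-03]
 [ 1.963e-01  9.805e-01 -1.000e-04]
 [ 5.000e-03 -1.100e-03 -1.000e+00]] 0.15049959770714263
((1.0074462890625, 6.383275985717773), (27.506786346435547, 49.36274337768555), 89.24313354492188) [ 4.25693436e-03  2.64965508e-05 -2.59347997e-02]
```

View pics/w3.png

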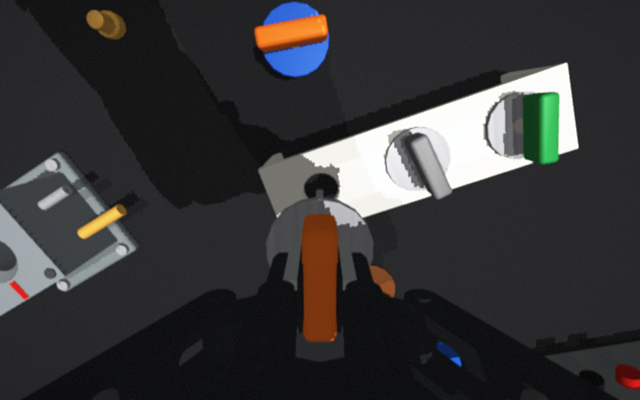

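View pics/s3.png

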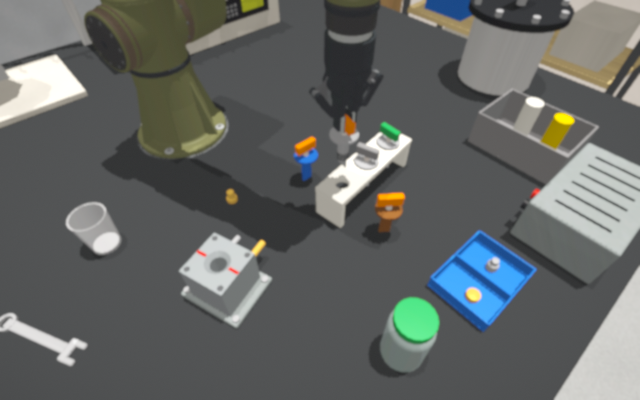

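The plug is in the gripper and its rack hole is empty. Next I measure the port from the scene picture and the first one.

```bash
python3 - <<'E'
from h import *
for n,c in(('s3','scene'),('side0','side')):
    f=np.load(f'pics/{n}.npz'); K,T=cam(c); p=f['p']; u0,v0=(214,258) if c=='scene' else (389,259)
    print(c,'port',[ (m['location'],atz(K,T,*m['location'],.0935).round(4)) for m in bot.mark_of(c,'port')][:1])
    cr=p[v0-50:v0+50,u0-60:u0+60,::-1]; cv2.imwrite(f'pics/port_{c}.png',cv2.resize(cr,None,fx=6,fy=6,interpolation=cv2.INTER_CUBIC))
    hsv=cv2.cvtColor(p,cv2.COLOR_RGB2HSV); m=((hsv[...,1]>110)&((hsv[...,0]<6)|(hsv[...,0]>174))).astype(np.uint8); m[:v0-50]=0;m[v0+50:]=0;m[:,:u0-60]=0;m[:,u0+60:]=0
    k,l,st,ce=cv2.connectedComponentsWithStats(m)
    for i in range(1,k):
        if st[i,4]>4: print(st[i,4],ce[i].round(1),atz(K,T,*ce[i],.0935).round(4))
    W=cloud(K,T,f['d']); q=W[(abs(W[...,2]-.0935)<.002)&(np.hypot(W[...,0]-.49,W[...,1]+.166)<.08)]
    print(cv2.minAreaRect((q[:,:2]*1000).astype(np.float32)),len(q))
E
```

```text
scene port [([215.1, 258.5], array([ 0.4869, -0.1636,  0.0935]))]
22 [200.9 252.8] [ 0.4603 -0.1761  0.0935]
24 [233.2 270.4] [ 0.5273 -0.1531  0.0935]
((495.71539306640625, -164.5283966064453), (91.63909912109375, 91.53619384765625), 19.252412796020508) 1980
side port [([388.6, 258.6], array([ 0.4919, -0.167 ,  0.0935]))]
14 [398.1 247.8] [ 0.529  -0.1547  0.0935]
15 [380.9 268.5] [ 0.4617 -0.1785  0.0935]
((494.7083435058594, -166.61981201171875), (91.99848937988281, 90.33454895019531), 19.52912139892578) 1114
```

View pics/port_scene.png

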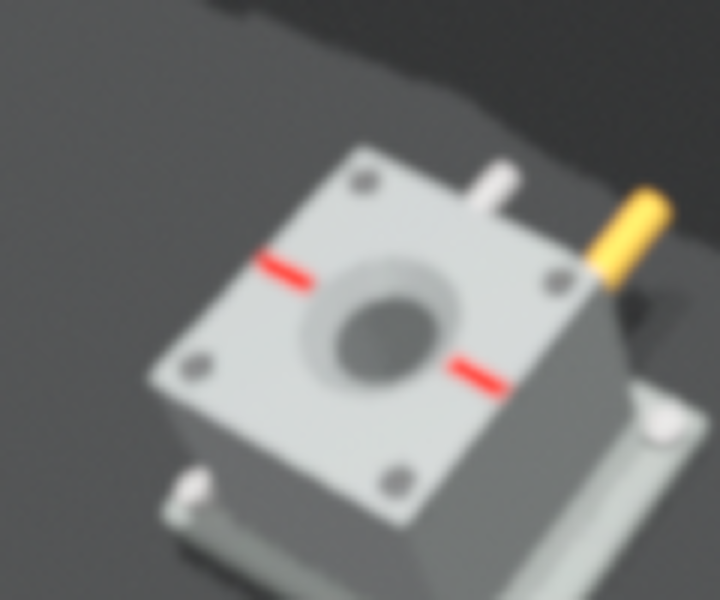

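>>> {"api": "carry_out", "payload": {"steps": [{"x": -0.003, "y": -0.015, "z": 0, "ax": 0, "ay": -0.3, "az": 0, "fingers": 255}, {"x": -0.006, "y": -0.028, "z": 0, "ax": 0, "ay": 0, "az": 0, "fingers": 255}, {"x": -0.006, "y": -0.028, "z": 0, "ax": 0, "ay": 0, "az": 0, "fingers": 255}, {"x": -0.006, "y": -0.028, "z": 0, "ax": 0, "ay": 0, "az": 0, "fingers": 255}, {"x": -0.006, "y": -0.028, "z": 0, "ax": 0, "ay": 0, "az": 0, "fingers": 255}, {"x": -0.006, "y": -0.028, "z": 0, "ax": 0, "ay": 0, "az": 0, "fingers": 255}, {"x": -0.006, "y": -0.028, "z": 0, "ax": 0, "ay": 0, "az": 0, "fingers": 255}, {"x": -0.006, "y": -0.028, "z": 0, "ax": 0, "ay": 0, "az": 0, "fingers": 255}, {"x": -0.006, "y": -0.028, "z": 0, "ax": 0, "ay": 0, "az": 0, "fingers": 255}, {"x": -0.006, "y": -0.028, "z": 0, "ax": 0, "ay": 0, "az": 0, "fingers": 255}, {"x": -0.003, "y": -0.014, "z": 0, "ax": 0, "ay": 0, "az": 0, "fingers": 255}, {"x": 0, "y": 0, "z": 0, "ax": 0, "ay": 0, "az": 0, "fingers": 255}]}}

```text
time: 6.6
tcp_pos: [0.4828, -0.1762, 0.2026]
orientation: [[-0.98, 0.197, -0.023], [0.197, 0.98, -0.005], [0.022, -0.009, -1.0]]
contact_force: [-0.7, 0.9, -1.5]
opening: 0.153
```

>>> {"api": "carry_out", "payload": {"steps": [{"x": -0.008, "y": 0.011, "z": -0.01, "ax": -0.5, "ay": -1.2, "az": 0, "fingers": 255}, {"x": 0, "y": 0, "z": -0.005, "ax": 0, "ay": 0, "az": -7.6, "fingers": 255}, {"x": 0, "y": 0, "z": 0, "ax": 0, "ay": 0, "az": -7.6, "fingers": 255}, {"x": 0, "y": 0, "z": 0, "ax": 0, "ay": 0, "az": -7.6, "fingers": 255}, {"x": 0, "y": 0, "z": 0, "ax": 0, "ay": 0, "az": -7.6, "fingers": 255}, {"x": 0, "y": 0, "z": 0, "ax": 0, "ay": 0, "az": 0, "fingers": 255}]}}

```text
time: 7.2
tcp_pos: [0.4954, -0.1584, 0.2196]
orientation: [[-0.936, -0.351, 0.005], [-0.351, 0.936, 0.006], [-0.007, 0.003, -1.0]]
contact_force: [-0.6, 0.0, -1.0]
opening: 0.152
```

```bash
cat > port.py <<'E'
from h import *
import sys
p,d,s=snap('wrist',sys.argv[1]); K,T=cam('wrist',s); R=s['orientation']; print(s['time'],s['qpos'].round(1),s['tcp_pos'].round(4)); print(R.round(4), 'yaw',np.degrees(np.arctan2(R[1,0],R[0,0])))
hsv=cv2.cvtColor(p,cv2.COLOR_RGB2HSV); m=((hsv[...,1]>110)&((hsv[...,0]<6)|(hsv[...,0]>174))).astype(np.uint8)
k,l,st,ce=cv2.connectedComponentsWithStats(m)
for i in range(1,k):
    if st[i,4]>15:
        w=atz(K,T,*ce[i],.0935)
        if np.hypot(*(w[:2]-[.495,-.1655]))<.06:
            v,u=np.nonzero(l==i); q=np.array([atz(K,T,a,b,.0935)[:2] for a,b in zip(u,v)]); r=cv2.minAreaRect((q*1000).astype(np.float32))
            print('red',st[i,4],ce[i].round(1),w.round(4),r)
print('port',[ (m['location'],m['score'],atz(K,T,*m['location'],.0935).round(4)) for m in bot.mark_of('wrist','port')][:2])
W=cloud(K,T,d); q=W[(abs(W[...,2]-.0935)<.003)&(np.hypot(W[...,0]-.495,W[...,1]+.1655)<.075)]
print(cv2.minAreaRect((q[:,:2]*1000).astype(np.float32)),len(q))
E
python3 port.py w4
```

```text
7.2 [-18.    9.5 -15.1  65.2   0.4 -38.5] [ 0.4954 -0.1584  0.2196]
[[-0.9364 -0.3508  0.0054]
 [-0.3508  0.9364  0.0057]
 [-0.007   0.0034 -1.    ]] yaw -159.46289492150498
red 176 [310.7 144.9] [ 0.4629 -0.1776  0.0935] ((462.8017272949219, -177.83425903320312), (18.243759155273438, 5.620495796203613), 20.27501106262207)
port [([307.9, 185.4], 0.7, array([ 0.495 , -0.1683,  0.0935]))]
((495.0946044921875, -166.45623779296875), (90.46870422363281, 90.32568359375), 19.225797653198242) 6925
```

View pics/w4.png

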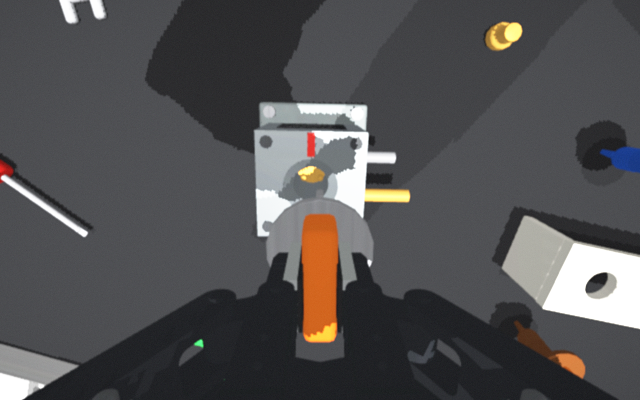

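>>> {"api": "carry_out", "payload": {"steps": [{"x": 0.0023, "y": -0.0075, "z": 0, "ax": 0.2, "ay": 0.4, "az": 1.3, "fingers": 255}, {"x": 0, "y": 0, "z": 0, "ax": 0, "ay": 0, "az": 0, "fingers": 255}]}}

```text
time: 7.5
tcp_pos: [0.4961, -0.1661, 0.2198]
orientation: [[-0.947, -0.322, 0.0], [-0.322, 0.947, -0.001], [0.0, -0.001, -1.0]]
contact_force: [0.6, 0.9, -1.5]
opening: 0.149
```

>>> {"api": "carry_out", "payload": {"steps": [{"x": 0, "y": 0, "z": 0.012, "ax": 0, "ay": 0, "az": 0, "fingers": 255}, {"x": 0, "y": 0, "z": 0.012, "ax": 0, "ay": 0, "az": 0, "fingers": 255}, {"x": 0, "y": 0, "z": 0.008, "ax": 0, "ay": 0, "az": 0, "fingers": 255}, {"x": 0, "y": 0, "z": 0, "ax": 0, "ay": 0, "az": 0, "fingers": 255}]}}

```text
time: 7.9
tcp_pos: [0.4956, -0.1662, 0.184]
orientation: [[-0.948, -0.319, -0.001], [-0.319, 0.948, 0.0], [0.001, 0.0, -1.0]]
contact_force: [0.1, -0.6, -0.9]
opening: 0.151
```

```bash
python3 port.py w5; python3 - <<'E'
from h import *
for c in('scene','side'):
    p,d,s=snap(c,c+'5'); K,T=cam(c); print([(m['location'],m['score']) for m in bot.mark_of(c,'orange_bar')])
a=cv2.imread('pics/scene5.png')[170:320,150:300]; b=cv2.imread('pics/side5.png')[160:310,310:460]; cv2.imwrite('pics/c5.png',cv2.resize(np.hstack([a,b]),(800,400),interpolation=cv2.INTER_CUBIC))
E
```

```text
7.9 [-18.5  11.2 -17.8  61.1  -0.  -37.1] [ 0.4956 -0.1662  0.184 ]
[[-9.478e-01 -3.188e-01 -1.200e-03]
 [-3.188e-01  9.478e-01  0.000e+00]
 [ 1.100e-03  4.000e-04 -1.000e+00]] yaw -161.40677861505813
red 194 [318.6 158. ] [ 0.4642 -0.1775  0.0935] ((463.14599609375, -177.53903198242188), (17.538436889648438, 5.63972806930542), 18.59024429321289)
port [([319.8, 203.6], 0.69, array([ 0.4955, -0.1661,  0.0935]))]
((495.067138671875, -166.4688720703125), (90.26885223388672, 90.307861328125), 19.130868911743164) 8086
[([387.4, 200.6], 0.95), ([306.9, 146.4], 0.63), ([198.8, 223.8], 0.58)]
[([397.9, 214.7], 0.95), ([335.0, 171.1], 0.94), ([263.5, 204.8], 0.77)]
```

View pics/c5.png

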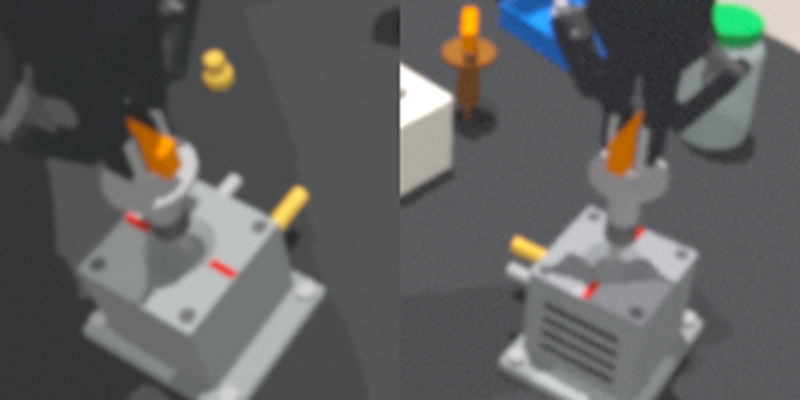

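View pics/w5.png

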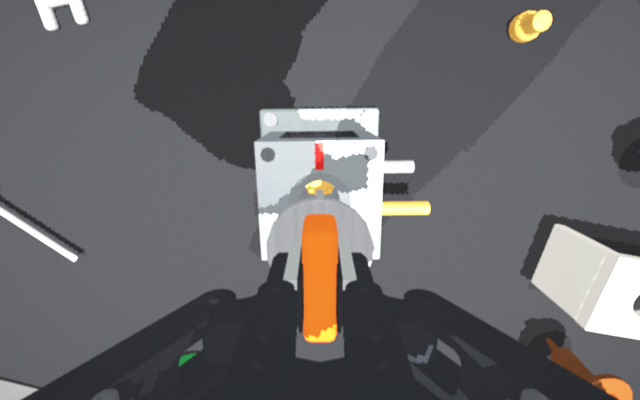

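The plug is upright over the port and its bar lines up with the red lines; the visible one is at pixel (319,157). I'll lower it.

>>> {"api": "carry_out", "payload": {"steps": [{"x": -0.0003, "y": 0, "z": 0.01, "ax": 0, "ay": 0, "az": 0.5, "fingers": 255}, {"x": 0, "y": 0, "z": 0.01, "ax": 0, "ay": 0, "az": 0, "fingers": 255}, {"x": 0, "y": 0, "z": 0.008, "ax": 0, "ay": 0, "az": 0, "fingers": 255}, {"x": 0, "y": 0, "z": 0, "ax": 0, "ay": 0, "az": 0, "fingers": 255}]}}

```text
time: 8.6
tcp_pos: [0.4975, -0.1666, 0.1566]
orientation: [[-0.951, -0.31, 0.003], [-0.31, 0.951, -0.002], [-0.002, -0.002, -1.0]]
contact_force: [1.0, -0.3, -1.2]
opening: 0.154
```

>>> {"api": "carry_out", "payload": {"steps": [{"x": 0.0014, "y": 0.0009, "z": 0.003, "ax": -0.15, "ay": 0.13, "az": -1, "fingers": 255}, {"x": 0.0003, "y": 0, "z": 0.007, "ax": 0, "ay": 0, "az": 0, "fingers": 255}, {"x": 0.0003, "y": 0, "z": 0.007, "ax": 0, "ay": 0, "az": 0, "fingers": 255}, {"x": 0, "y": 0, "z": 0, "ax": 0, "ay": 0, "az": 0, "fingers": 255}]}}

```text
time: 9.0
tcp_pos: [0.4953, -0.1663, 0.1377]
orientation: [[-0.945, -0.328, -0.0], [-0.328, 0.945, 0.0], [0.0, 0.001, -1.0]]
contact_force: [-0.1, 0.4, -1.7]
opening: 0.151
```

>>> {"api": "carry_out", "payload": {"steps": [{"x": -0.0006, "y": 0, "z": 0.006, "ax": 0, "ay": 0, "az": 0, "fingers": 255}, {"x": 0, "y": 0, "z": 0.006, "ax": 0, "ay": 0, "az": 0, "fingers": 255}, {"x": 0, "y": 0, "z": 0.003, "ax": 0, "ay": 0, "az": 0, "fingers": 255}, {"x": 0, "y": 0, "z": 0, "ax": 0, "ay": 0, "az": 0, "fingers": 255}]}}

```text
time: 9.4
tcp_pos: [0.4962, -0.1662, 0.1215]
orientation: [[-0.945, -0.328, 0.0], [-0.328, 0.945, 0.0], [-0.0, 0.0, -1.0]]
contact_force: [0.0, 0.4, -1.2]
opening: 0.154
```

>>> {"api": "carry_out", "payload": {"steps": [{"x": 0, "y": 0, "z": 0.005, "ax": 0, "ay": 0, "az": 0, "fingers": 255}, {"x": 0, "y": 0, "z": 0.004, "ax": 0, "ay": 0, "az": 0, "fingers": 255}, {"x": 0, "y": 0, "z": 0, "ax": 0, "ay": 0, "az": 0, "fingers": 255}]}}

```text
time: 9.7
tcp_pos: [0.4964, -0.1663, 0.1119]
orientation: [[-0.945, -0.328, 0.001], [-0.328, 0.945, 0.0], [-0.001, 0.0, -1.0]]
contact_force: [-0.2, 0.1, -0.8]
opening: 0.153
```

>>> {"api": "carry_out", "payload": {"steps": [{"x": 0.0003, "y": 0, "z": 0.002, "ax": 0, "ay": 0, "az": 0, "fingers": 255}, {"x": 0, "y": 0, "z": 0.001, "ax": 0, "ay": 0, "az": 0, "fingers": 255}, {"x": 0, "y": 0, "z": 0, "ax": 0, "ay": 0, "az": 0, "fingers": 255}]}}

```text
time: 10.0
tcp_pos: [0.4962, -0.1664, 0.1087]
orientation: [[-0.945, -0.328, 0.001], [-0.328, 0.945, 0.0], [-0.001, -0.0, -1.0]]
contact_force: [-0.0, -0.2, -0.9]
opening: 0.15
```

>>> {"api": "carry_out", "payload": {"steps": [{"x": 0, "y": 0, "z": 0.001, "ax": 0, "ay": 0, "az": 0, "fingers": 255}, {"x": 0, "y": 0, "z": 0.0005, "ax": 0, "ay": 0, "az": 0, "fingers": 255}, {"x": 0, "y": 0, "z": 0, "ax": 0, "ay": 0, "az": 0, "fingers": 255}]}}

```text
time: 10.3
tcp_pos: [0.4964, -0.1665, 0.1086]
orientation: [[-0.945, -0.328, 0.002], [-0.328, 0.945, -0.0], [-0.002, -0.001, -1.0]]
contact_force: [0.3, 0.5, -0.8]
opening: 0.155
```

```bash
python3 - <<'E'
from h import *
s=bot.state(); print(s['contact_force'],s['wrist_torque'],s['tcp_pos'])
for c in('scene','side'): snap(c,c+'6')
a=cv2.imread('pics/scene6.png')[170:320,150:300]; b=cv2.imread('pics/side6.png')[160:310,310:460]; cv2.imwrite('pics/c6.png',cv2.resize(np.hstack([a,b]),(800,400),interpolation=cv2.INTER_CUBIC))
E
```

```text
[ 0.25324281  0.49566038 -0.78221658] [ 0.05722846 -0.05081499  0.01376439] [ 0.49643389 -0.16652914  0.10863115]
```

View pics/c6.png

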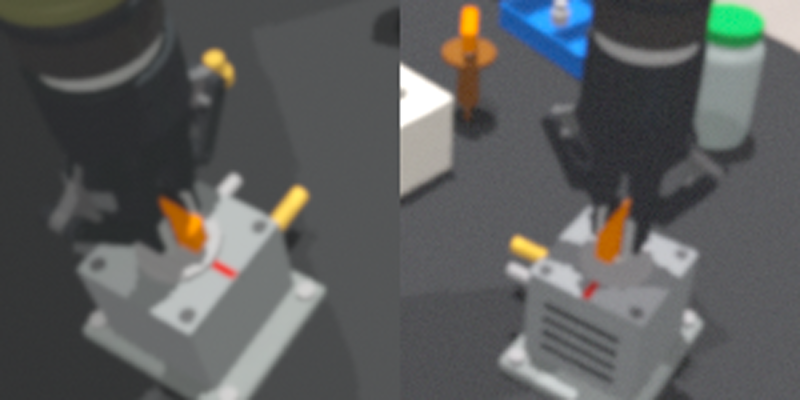

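>>> {"api": "carry_out", "payload": {"steps": [{"x": 0, "y": 0, "z": 0.002, "ax": 0, "ay": 0, "az": 0, "fingers": 255}]}}

```text
time: 10.5
tcp_pos: [0.4966, -0.1666, 0.1084]
orientation: [[-0.945, -0.328, 0.002], [-0.328, 0.945, -0.0], [-0.002, -0.001, -1.0]]
contact_force: [-11.9, 3.6, 36.3]
opening: 0.15
```

>>> {"api": "carry_out", "payload": {"steps": [{"x": 0, "y": 0, "z": 0, "ax": 0, "ay": 0, "az": 0, "fingers": 255}, {"x": 0, "y": 0, "z": 0, "ax": 0, "ay": 0, "az": 0, "fingers": 255}]}}

```text
time: 10.7
tcp_pos: [0.497, -0.1667, 0.1092]
orientation: [[-0.945, -0.328, 0.004], [-0.328, 0.945, -0.001], [-0.003, -0.002, -1.0]]
contact_force: [0.4, 0.1, -2.1]
opening: 0.151
```

A 36 N push with no further travel at z = 0.1084 (expected 0.1085) shows the flange is seated. Now I turn it clockwise, +az with the tool pointing down.

>>> {"api": "carry_out", "payload": {"steps": [{"x": 0.0008, "y": 0.0005, "z": 0, "ax": 0, "ay": 0.2, "az": 6, "fingers": 255}, {"x": 0, "y": 0, "z": 0, "ax": 0, "ay": 0, "az": 8, "fingers": 255}, {"x": 0, "y": 0, "z": 0, "ax": 0, "ay": 0, "az": 8, "fingers": 255}, {"x": 0, "y": 0, "z": 0, "ax": 0, "ay": 0, "az": 8, "fingers": 255}, {"x": 0, "y": 0, "z": 0, "ax": 0, "ay": 0, "az": 0, "fingers": 255}]}}

```text
time: 11.2
tcp_pos: [0.4964, -0.1662, 0.1085]
orientation: [[-0.978, 0.207, 0.0], [0.207, 0.978, -0.001], [-0.001, -0.001, -1.0]]
contact_force: [-0.5, 0.4, 2.3]
opening: 0.154
```

>>> {"api": "carry_out", "payload": {"steps": [{"x": 0, "y": 0, "z": 0, "ax": 0, "ay": 0, "az": 8, "fingers": 255}, {"x": 0, "y": 0, "z": 0, "ax": 0, "ay": 0, "az": 8, "fingers": 255}, {"x": 0, "y": 0, "z": 0, "ax": 0, "ay": 0, "az": 8, "fingers": 255}, {"x": 0, "y": 0, "z": 0, "ax": 0, "ay": 0, "az": 8, "fingers": 255}, {"x": 0, "y": 0, "z": 0, "ax": 0, "ay": 0, "az": 0, "fingers": 255}]}}

```text
time: 11.7
tcp_pos: [0.4963, -0.1666, 0.1085]
orientation: [[-0.719, 0.695, -0.0], [0.695, 0.719, -0.002], [-0.001, -0.002, -1.0]]
contact_force: [-1.6, 0.1, 1.4]
opening: 0.149
```

>>> {"api": "carry_out", "payload": {"steps": [{"x": 0, "y": 0, "z": 0, "ax": 0, "ay": 0, "az": 8, "fingers": 255}, {"x": 0, "y": 0, "z": 0, "ax": 0, "ay": 0, "az": 8, "fingers": 255}, {"x": 0, "y": 0, "z": 0, "ax": 0, "ay": 0, "az": 8, "fingers": 255}, {"x": 0, "y": 0, "z": 0, "ax": 0, "ay": 0, "az": 8, "fingers": 255}, {"x": 0, "y": 0, "z": 0, "ax": 0, "ay": 0, "az": 5, "fingers": 255}, {"x": 0, "y": 0, "z": 0, "ax": 0, "ay": 0, "az": 0, "fingers": 255}]}}

```text
time: 12.3
tcp_pos: [0.4959, -0.1669, 0.1085]
orientation: [[-0.167, 0.986, -0.001], [0.986, 0.167, -0.003], [-0.003, -0.001, -1.0]]
contact_force: [-0.6, -0.3, 2.0]
opening: 0.154
```

```bash
python3 - <<'E'
from h import *
p,d,s=snap('wrist','w7'); R=s['orientation']; print(s['tcp_pos'],np.degrees(np.arctan2(R[1,0],R[0,0])),s['wrist_torque'],s['qpos'].round(1))
E
```

```text
[ 0.49586962 -0.16689274  0.1085158 ] 99.62103522311561 [-0.03177774  0.16732554 -0.03583946] [-18.5  14.6 -24.   51.4  -0.2  61.9]
```

View pics/w7.png

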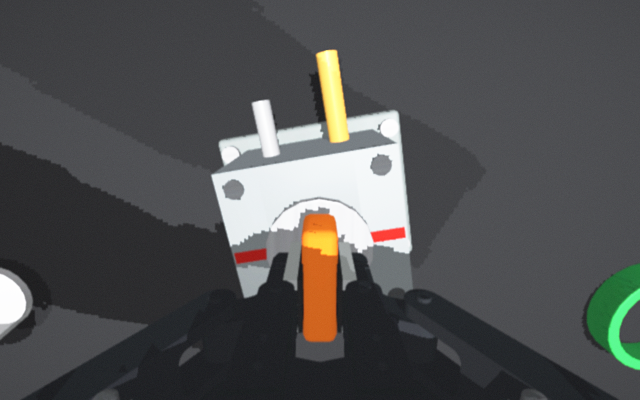

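The bar is about 99° clockwise of the red lines, at pixels (250,256) and (388,235), so the insert stands at 1.1 rad or more. Releasing and retreating.

>>> {"api": "carry_out", "payload": {"steps": [{"x": 0, "y": 0, "z": 0, "ax": 0, "ay": 0, "az": 0, "fingers": 120}, {"x": 0, "y": 0, "z": 0, "ax": 0, "ay": 0, "az": 0, "fingers": 120}, {"x": 0, "y": 0, "z": 0, "ax": 0, "ay": 0, "az": 0, "fingers": 120}, {"x": 0, "y": 0, "z": 0, "ax": 0, "ay": 0, "az": 0, "fingers": 120}, {"x": 0, "y": 0, "z": -0.01, "ax": 0, "ay": 0, "az": 0, "fingers": 120}, {"x": 0, "y": 0, "z": -0.02, "ax": 0, "ay": 0, "az": 0, "fingers": 120}, {"x": 0, "y": 0, "z": -0.03, "ax": 0, "ay": 0, "az": 0, "fingers": 120}, {"x": 0, "y": 0, "z": -0.03, "ax": 0, "ay": 0, "az": 0, "fingers": 120}, {"x": 0, "y": 0, "z": -0.03, "ax": 0, "ay": 0, "az": 0, "fingers": 120}, {"x": 0, "y": 0, "z": 0, "ax": 0, "ay": 0, "az": 0, "fingers": 120}, {"x": 0, "y": 0, "z": 0, "ax": 0, "ay": 0, "az": 0, "fingers": 120}]}}

```text
time: 13.45
tcp_pos: [0.4955, -0.1661, 0.2356]
orientation: [[-0.181, 0.983, -0.001], [0.983, 0.181, -0.002], [-0.002, -0.001, -1.0]]
contact_force: [-0.4, -0.3, -0.4]
opening: 0.533
```

```bash
python3 - <<'E'
from h import *
p,d,s=snap('wrist','w8'); K,T=cam('wrist',s); W=cloud(K,T,d); hsv=cv2.cvtColor(p,cv2.COLOR_RGB2HSV)
m=(hsv[...,1]>150)&(hsv[...,0]>5)&(hsv[...,0]<20)&(W[...,2]>.125)&(W[...,2]<.15)
w=W[m]; print(m.sum(),np.median(w[:,2]),cv2.minAreaRect((w[:,:2]*1000).astype(np.float32)))
snap('scene','scene8'); print([(m['location'],m['score']) for m in bot.mark_of('scene','green_bar')])
A=np.c_[w[:,:2],np.ones(len(w))]; print(np.linalg.lstsq(A,w[:,2],rcond=None)[0])
cv2.imwrite('pics/c8.png',np.hstack([cv2.imread('pics/w8.png')[:,100:500],cv2.imread('pics/scene8.png')[:,110:510]]))
E
```

```text
417 0.1340774371995902 ((495.2186584472656, -166.51918029785156), (13.12724494934082, 49.26780700683594), 10.87905216217041)
[([389.5, 132.2], 0.81)]
[-0.02813993 -0.07270163  0.13506747]
```

View pics/c8.png

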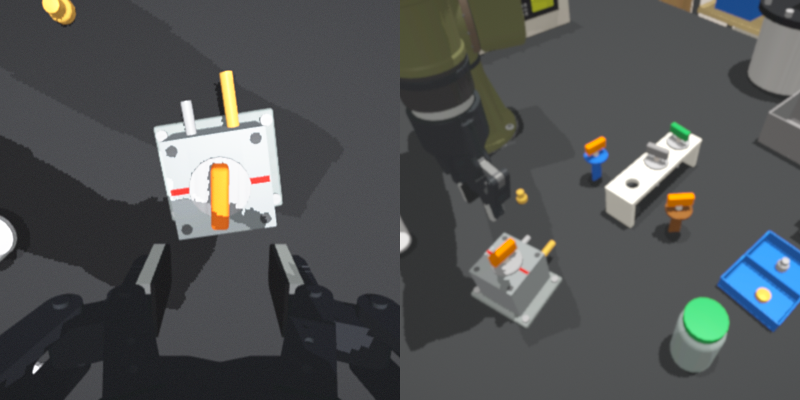

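The plug stands upright in the port. Its bar is across the red lines, the gripper is clear, and the green plug is unmoved at scene (390,132).

```bash
python3 -c "
from rig import bot
print(bot.job_done())"
```

```text
the job is handed in; nothing more can be done
None
```

I took the orange-topped plug from the white rack, lowered it into the port in line with the red lines and turned it about 99° clockwise. I then released it, drew the gripper clear and handed the job in at about 13.6 s of the 48 s.

- **Seated:** before the turn, a short 36 N push gave no further travel at the expected height, so the flange was on the cell.
- **Final position:** the last wrist picture puts the bar centre within 1 mm of the port axis. The bar top reads 0.134 m; the home height is 0.1355 m, and the calibration is good to about 2 mm.
- **Upright:** a plane fitted to the bar top gives about 4° of tilt, but the patch is small and noisy. The pictures show the plug upright.
- **Thread insert:** it can't be seen. With up to 0.6 rad of play, a turn of about 1.7 rad puts it at 1.1 rad or more. This is inferred from the bar's angle, not measured.
- **Green plug:** it shows in the same place as at the start, within about a pixel in the scene camera.

No check failed or disagreed. The arm drifted a few millimetres and up to 1.3° during moves, and I corrected that before inserting the plug.

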